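# Fit the spare lamp head from the interlocked drawer to the solar lantern

## Task

The lantern in the cradle needs its lamp head, which lies in the shut drawer of the bench chest; the chest lets out one drawer at a time, so push the open drawer fully home before opening the other, without forcing it. Then take the lamp head out and lock it on the lantern: lugs into the slots, press down, twist about a quarter turn clockwise to the stop, and let go. Keep the first drawer shut (the other may stay open) and leave the meter, bowl and cup where they are.

Things in the scene. Friction and masses are not known exactly. Their poses are not given: they have to be found in the camera images.
- chest_front (a point): middle of the top front edge of a low grey steel bench chest: two equal drawers side by side, 300 mm deep (x), 370 wide (y), 110 high, standing on the bench, fixed. Axes as the chest's; drawers slide out along its -x, towards the robot. Which side stands open varies. An interlock lets one drawer out at a time: while one is out by over about 5 mm the other stops dead after 2 mm of play.
- drawer_open (a joint): how far the drawer that stands open at the start is out, m: 0 = fully home, 0.17 = fully out. Runs on slides with about 2 N of friction, no catch, stays where it is left. It holds reels and small boxes, all below its rim.
- drawer_next (a joint): how far the other drawer is out, m: 0 = fully home (start), 0.17 = fully out. Same friction, no catch. The lamp head stands on the floor of its front compartment (144 mm long, 157 wide, walls to 80 mm above the bench); it can be lifted straight up when the drawer is out by 130 mm or more.
- drawer_open_handle (a point): middle of the bar handle of the drawer that stands open at the start. Bar 10 mm thick, 90 mm long, level along the chest's y, 80 mm above the bench, 30 mm below the chest's top, its centre 40 mm before the drawer front (35 mm free gap behind the bar). Drawer front 176 mm wide, 12 mm thick, top edge 103 mm above the bench. Axes as the chest's.
- drawer_next_handle (a point): middle of the equal bar handle of the other drawer; same sizes and axes.
- lamp_head: yellow plastic lamp head, about 90 g. Origin: centre of its underside, z up. Spigot 48 mm in diameter from 0 to 14 mm height, two lugs at its foot at +x and -x (to 34 mm from the axis, 14 mm wide, 5 mm high), disc 84 mm in diameter from 14 to 21 mm. Starts upright in the shut drawer, underside 22 mm above the bench, x within 0.4 rad of the chest's x.
- lamp_head_rib (a point): middle of the lamp head's finger rib, the grip, 38 mm above its underside. The rib stands on the disc from 21 to 50 mm height, 64 mm long along the head's x, 14 mm wide (y). The lugs lie in line with the rib's ends; a half turn makes no difference.
- lantern: yellow solar lantern with clear globe, 132 mm in diameter, 150 high, fixed in a round wooden cradle (150 mm). Origin: underside centre on the bench, z up. Lip of its open neck: 6 mm thick, 83 mm outside, hole 53 mm, two slots 21 mm wide at +x and -x that pass the lugs. Under the lip the lugs turn 80 degrees clockwise seen from above, to a stop; the other way is blocked.
- neck (a point): centre of the neck's mouth, at the top of the lip, 150 mm above the bench; axes as the lantern's. A sprung plate inside carries the lamp head: let in, its underside rests 5 mm below this point and it cannot turn. Pressed on (5 N at 11 mm, 7 N at 14 mm) the lugs clear the lip at 11 mm; the disc meets the lip at 14 mm. Turned and let go, it springs back to about 11 mm and stays.
- meter: yellow multimeter lying flat, 150 x 75 x 38 mm, bystander; origin under its centre
- bowl: pink plastic bowl, 150 mm rim diameter, 60 mm high, bystander; origin under its centre
- cup: white cup, 64 mm diameter, 75 mm high, bystander; origin under its centre

How it is judged:
By the outcome, as a careful person would: the job done as asked, in the order asked, and still so for the second after the job is handed in, with the robot touching nothing.
It also fails if it takes over 69 s, if anything falls off the work surface, if the arm or the gripper's body presses on something with over 40 N, if the wrist force passes 120 N, or if a joint passes its speed limit or range.

## Robot

A 6-joint arm with a two-finger parallel gripper is mounted at the origin on the work surface. World frame = base frame: x ahead of the robot, y to its left, z up, the work surface at z = 0. Lengths are in m, angles in rad, forces in N, time in s.
With the tool pointing down it reaches from about 0.4 to 0.825 m from the base axis. Payload 7 kg.
Tool frame: the origin (TCP) lies at the very end of the fingers, on their centre line; the grasp point (between the pads) lies 19 mm behind it; y points along the fingers, x is the direction in which the jaws open and shut, and the axes are right-handed (so a half turn about y gives the same grasp; the last joint's range is limited). The gripper opens to 88 mm and grips with 3 to 60 N. Pads are 19 mm wide; open, the fingers measure 130 mm over their backs; the gripper's body (78 mm by 193 mm) begins 47 mm behind the grasp point.
Start: joints at [-0.909, 0.359, 0.012, 0, -1.224, -0.288], TCP at [0.246, -0.628, 0.227] pointing down, gripper open.
Joint ranges: [-3.07, 3.07], [-1.43, 2.12], [-1.02, 1.25], [-3.03, 1.67], [-3.05, -0], [-3.03, 3.03]. Speed limits (rad/s): [2.39, 2.39, 3.01, 3.14, 3.14, 3.14].

## Interface

Orientations are given as [roll, pitch, yaw] about the fixed x, y, z axes, in that order (R = Rz(yaw) Ry(pitch) Rx(roll)).
In Python, from station import sense, read_camera, hand_in gives the robot as it stands.
- The arm moves only by the shell command python3 -m inch 'ROWS' [FORCE]. ROWS is JSON, a list that holds one entry, the list of rows, each a list of 5 numbers: the shift along the tool's x, y, z in cm, then the turn about the tool's y in degrees, then the finger opening in cm, from 0 to 8.76. A call has 1 to 8 rows; each row is the pose to reach, as a shift and turn from the pose commanded when the call began, along the tool's axes at that moment; what a row does not reach only later rows make up. A row lasts 1/8 s, in which the tool goes at most 62.5 mm and 10.7 degrees, less where a joint would pass 70% of its speed; a pose out of reach is approached as far as the arm can. A call with a gripper value outside its range is refused whole. The fingers move at their own pace and stop on an object; FORCE is the grip in N (left out, the last holds). Time passes only in rows, so rows that repeat a pose let the fingers close. It gives the time, the measured TCP pose, the force and the opening at its end, in the units of the state.
- sense(): the state, without advancing time (a new reading comes with each control period).
- read_camera(name): name is "scene" or "side" or "wrist"; returns a dict with "frame" (480x640x3 uint8, red, green, blue), "fov_y" (degrees; the focal length in pixels is half the picture's height over the tangent of half this angle, whatever the lens; pixels are square), "cx", "cy" (the principal point, pixels), "position" and "attitude" of the camera in the world. Camera axes: x right, y down, z forward; pixel columns grow to the right and rows downward; lengths in m; the calibration is good to about 2 mm. A picture is of the moment at which its call begins. There is no depth.
- hand_in(): hands the job in, once; it reports no verdict.
The state is a dict: "time_s": time; "joint_pos": joint angles; "qd": joint speeds; "effort": joint torques, N m; "position": TCP position; "eef_rot": TCP orientation; "force": force on the tool from outside, world axes, zero at the start; "torque": the same for the moment, N m; "gripper_width": finger opening in m.
Only numpy, scipy, OpenCV 4.12 (cv2) and the standard library are available. Lean on these libraries where they do the work, as an engineer would, in place of code of your own. Each camera call takes 0.05 s, during which the arm holds its last target. There are 200 camera calls.

## Working session

There is one attempt and no reset: what is moved stays moved. The work goes in short steps, Python scripts to look and compute and a shell command to move; the robot and the scene stay as the last step left them, time stands still between calls to the robot, and variables do not carry over. Pictures are saved under pics/ and viewed, about 8 in all and at most 12, crops included, and the job is handed in when it is done.

```bash
ls; mkdir -p pics
cat > h.py <<'E'
import numpy as np, cv2
from station import sense, read_camera, hand_in
from scipy.spatial.transform import Rotation as R
def K(c):
    f=240/np.tan(np.radians(c['fov_y'])/2); return f
def rot(a):
    a=np.array(a,float)
    return a if a.shape==(3,3) else (R.from_euler('xyz',a).as_matrix() if a.size==3 else R.from_quat(a).as_matrix())
def ray(c,u,v):
    d=np.array([(u-c['cx'])/K(c),(v-c['cy'])/K(c),1.]); d=rot(c['attitude'])@d
    return np.array(c['position']),d/np.linalg.norm(d)
def onz(c,u,v,z):
    p,d=ray(c,u,v); return p+d*(z-p[2])/d[2]
def tri(*obs):
    A=np.zeros((3,3));b=np.zeros(3)
    for c,u,v in obs:
        p,d=ray(c,u,v);M=np.eye(3)-np.outer(d,d);A+=M;b+=M@p
    x=np.linalg.solve(A,b); return x,[np.linalg.norm(np.cross(x-ray(*o)[0],ray(*o)[1])) for o in obs]
def proj(c,P):
    q=rot(c['attitude']).T@(np.array(P)-c['position']); return q[:2]/q[2]*K(c)+[c['cx'],c['cy']]
def save(c,n): cv2.imwrite('pics/'+n+'.png',c['frame'][:,:,::-1])
def meta(c): return {k:v for k,v in c.items() if k!='frame'}
E
python3 - <<'E'
from h import *
import pickle
cs={}
for n in('scene','side','wrist'):
    c=read_camera(n);save(c,n+'0');print(n,meta(c));cs[n]=c
pickle.dump(cs,open('c0.pkl','wb'))
print(sense())
E
```

```text
pics
scene {'fov_y': 49.092920522287464, 'cx': 318.62313161442046, 'cy': 242.63398702644173, 'position': array([ 1.25421535, -0.42683532,  0.95434032]), 'attitude': array([-2.37200032,  0.02102817,  0.94007082])}
side {'fov_y': 49.069020806749556, 'cx': 316.77701273957894, 'cy': 229.78509672059133, 'position': array([0.28602445, 0.90499751, 0.76265739]), 'attitude': array([-2.1575272 , -0.00660171, -2.80592712])}
wrist {'fov_y': 69.13653047967489, 'cx': 317.17920389245245, 'cy': 239.52710557405828, 'position': array([ 0.17073804, -0.65797007,  0.38279816]), 'attitude': array([ 2.83439706e+00, -1.54963074e-03,  1.94447978e+00])}
{'time_s': 0.15, 'joint_pos': array([-9.08895722e-01,  3.59215962e-01,  1.12616434e-02, -1.95023170e-04,
       -1.22414189e+00, -2.88086242e-01]), 'qd': array([-0.00088118, -0.00142904,  0.00365456, -0.00076159, -0.00026099,
        0.00056495]), 'effort': array([-9.63805578e-04, -5.83276463e+01,  2.93293905e+01,  7.00122535e+00,
        8.81595566e-03, -1.03563523e-04]), 'position': array([ 0.24629237, -0.62805329,  0.22584947]), 'eef_rot': array([-1.57060278e+00, -1.29841110e-03,  1.94454418e+00]), 'force': array([0.24799731, 0.72717232, 0.4036034 ]), 'torque': array([ 0.05252918,  0.02436868, -0.07185349]), 'gripper_width': 0.08756688188723229}
```

View pics/scene0.png

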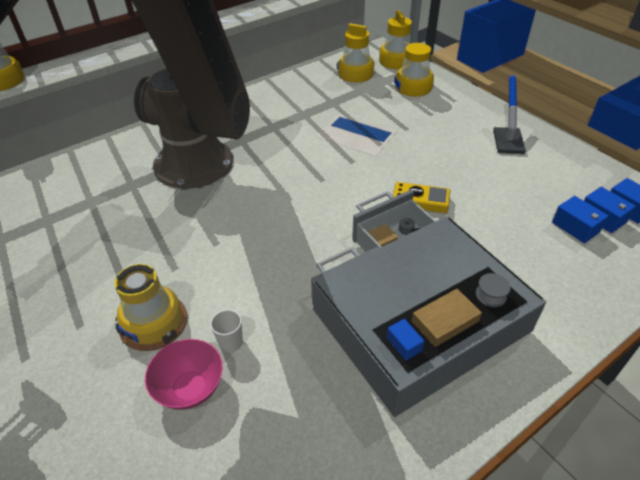

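View pics/side0.png

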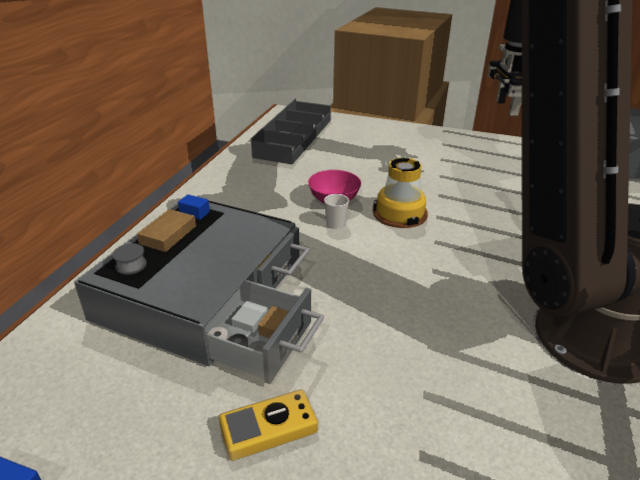

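Scene: the left (+y) drawer is open, with its handle around (372,200) in scene and (308,333) in side. The shut drawer's handle is at (335,260) / (297,262) and the lantern neck at (136,278) / (405,165). I'll zoom in with one collage.

Run:
```python
from h import *
import pickle
cs=pickle.load(open('c0.pkl','rb'))
def crop(n,u,v,w,h,s): return cv2.resize(cs[n]['frame'][v:v+h,u:u+w,::-1],None,fx=s,fy=s,interpolation=cv2.INTER_CUBIC)
a=crop('scene',305,180,160,120,2.5) # 400x300
b=crop('side',240,225,100,75*2,4)[:300*2]  #400x600
c=np.zeros((300,400,3),np.uint8)
c[:,:200]=crop('scene',110,255,50,75,4)
c[:,200:]=crop('side',380,145,50,75,4)
im=np.hstack([np.vstack([a,c]),b])
cv2.imwrite('pics/col.png',im)
```

```text
(no output)
```

View pics/col.png

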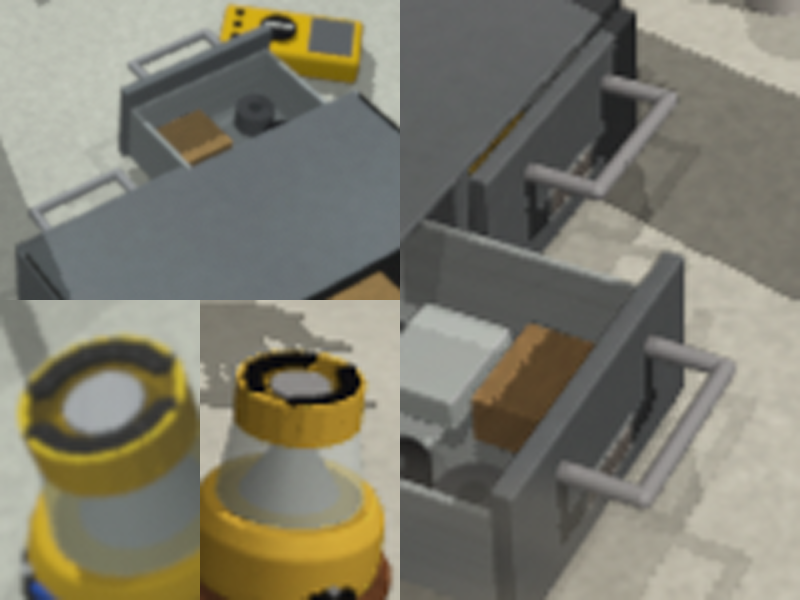

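Run:
```python
from h import *
import pickle
cs=pickle.load(open('c0.pkl','rb'));s,d=cs['scene'],cs['side']
P={}
for n,a,b in [('openL',(389.8,194.4),(301.3,349.5)),('openR',(357.4,207.6),(322.5,316.3)),('nextL',(355.4,250.4),(290,272)),('nextR',(318.6,264.8),(308,249.5)),('neck',(136.2,278),(405,165.2))]:
    x,r=tri((s,*a),(d,*b));P[n]=x;print(n,x.round(4),np.round(r,4),np.hypot(*x[:2]).round(3))
    print('   onz',onz(s,*a,.15 if n=='neck' else .08).round(4),onz(d,*b,.15 if n=='neck' else .08).round(4))
for n in('open','next'):
    m=P[n+'L']-P[n+'R'];print(n,np.linalg.norm(m),np.degrees(np.arctan2(-m[0],m[1])), (P[n+'L']+P[n+'R'])/2)
for u,v in((312,278),(449.8,218)):print(onz(s,u,v,.11))
# lip image rectified from both cameras
out=[]
c0=P['neck']
for c in(s,d):
    im=np.zeros((300,300,3),np.uint8)
    g=np.linspace(.06,-.06,300).astype(np.float32)
    M=np.array([[proj(c,[c0[0]+g[i],c0[1]+g[j],.15]) for j in range(300)] for i in range(300)],np.float32)
    out.append(cv2.remap(c['frame'][:,:,::-1],M[...,0].copy(),M[...,1].copy(),cv2.INTER_CUBIC))
cv2.imwrite('pics/lip.png',np.hstack(out))
```

```text
openL [0.525  0.3015 0.0782] [0.0046 0.0046] 0.605
   onz [0.531  0.3017 0.08  ] [0.521  0.2997 0.08  ]
openR [0.5154 0.2066 0.0773] [0.002 0.002] 0.555
   onz [0.5198 0.2054 0.08  ] [0.5131 0.2077 0.08  ]
nextL [0.6242 0.108  0.0798] [0.0057 0.0057] 0.633
   onz [0.6298 0.1102 0.08  ] [0.6202 0.1035 0.08  ]
nextR [0.6132 0.0168 0.0802] [0.0015 0.0015] 0.613
   onz [0.6145 0.0174 0.08  ] [0.6123 0.0152 0.08  ]
neck [ 0.4706 -0.3325  0.1485] [0.0004 0.0004] 0.576
   onz [ 0.4716 -0.3328  0.15  ] [ 0.4704 -0.3289  0.15  ]
open 0.09533751544965899 -5.776724266104481 [0.52023884 0.25407015 0.07775418]
next 0.09189276785004387 -6.867300069169686 [0.61865894 0.06242488 0.0800114 ]
[ 0.658062   -0.03073402  0.11      ]
[0.70351333 0.33125813 0.11      ]
```

View pics/lip.png

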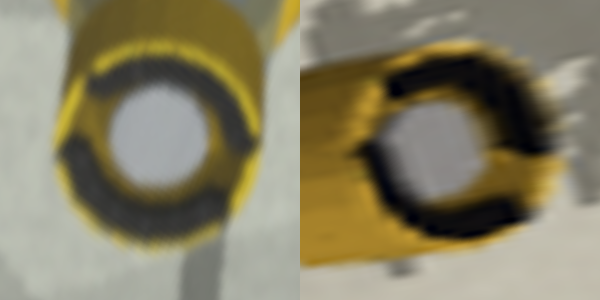

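Lip seen from above: slots at about (78,112) and (238,176) in the left panel, so the lantern's x axis is at a yaw of about 68.5°. The handle heights (0.078–0.080) and the neck (0.1485) agree with the text. Next I move above the open handle, jaws along the chest's x.

```bash
cat >> h.py <<'E'
def go(x,y,z,yawdeg):
    s=sense(); Rm=rot(s['eef_rot']); d=Rm.T@(np.array([x,y,z])-s['position'])*100
    yaw=np.degrees(s['eef_rot'][2]); t=-((yawdeg-yaw+180)%360-180)
    print('at',np.round(s['position'],4),'yaw',round(yaw,1),'rpy',np.round(s['eef_rot'],3),'-> shift cm',d.round(2),'turn',round(t,1),'t',s['time_s'],'F',np.round(s['force'],1),'w',round(s['gripper_width'],4))
E
python3 -c "
from h import *
go(.515,.255,.23,173.2)"
python3 -m inch '[[[72,0,-57,-62,3],[72,0,-57,-62,3],[72,0,-57,-62,3],[72,0,-57,-62,3],[72,0,-57,-62,3],[72,0,-57,-62,3],[72,0,-57,-62,3],[72,0,-57,-62,3]]]' 20
python3 -c "
from h import *
go(.515,.255,.2,173.2)"
```

```text
at [ 0.2463 -0.6281  0.2258] yaw 111.4 rpy [-1.571e+00 -1.000e-03  1.945e+00] -> shift cm [ 72.4   -0.33 -57.26] turn -61.8 t 0.15 F [0.2 0.7 0.4] w 0.0876
time_s: 1.15
position: [0.3923, -0.1482, 0.2268]
eef_rot: [-1.571, 0.001, 3.027]
force: [2.2, 0.4, 0.0]
gripper_width: 0.03
at [ 0.3923 -0.1482  0.2268] yaw 173.4 rpy [-1.571e+00  1.000e-03  3.027e+00] -> shift cm [ -7.56   2.7  -41.46] turn 0.2 t 1.15 F [2.2 0.4 0. ] w 0.03
```

```bash
python3 -m inch '[[[-7.6,2.5,-41.4,0,2.6],[-7.6,2.5,-41.4,0,2.6],[-7.6,2.5,-41.4,0,2.6],[-7.6,2.5,-41.4,0,2.6],[-7.6,2.5,-41.4,0,2.6],[-7.6,2.5,-41.4,0,2.6],[-7.6,2.5,-41.4,0,2.6],[-7.6,2.5,-41.4,0,2.6]]]'
python3 - <<'E'
from h import *
import pickle
c=read_camera('wrist');save(c,'w1');pickle.dump(c,open('w1.pkl','wb'))
go(.52,.254,.061,173.2)
for p in([.525,.3015,.08],[.5154,.2066,.08],[.6242,.108,.08],[.6132,.0168,.08]):print(proj(c,p))
E
```

```text
time_s: 2.15
position: [0.5155, 0.2551, 0.2001]
eef_rot: [-1.569, -0.001, 3.029]
force: [0.3, -0.1, -1.0]
gripper_width: 0.0264
at [0.5149 0.2536 0.2004] yaw 173.5 rpy [-1.569e+00 -1.000e-03  3.028e+00] -> shift cm [-0.52 13.94 -0.12] turn 0.3 t 2.2 F [-0.5  0.1  0.1] w 0.0262
[313.18500732 284.66591784]
[311.36990002 173.99540801]
[143.75509831  52.57573515]
[ 123.13607497 -108.98329481]
```

View pics/w1.png

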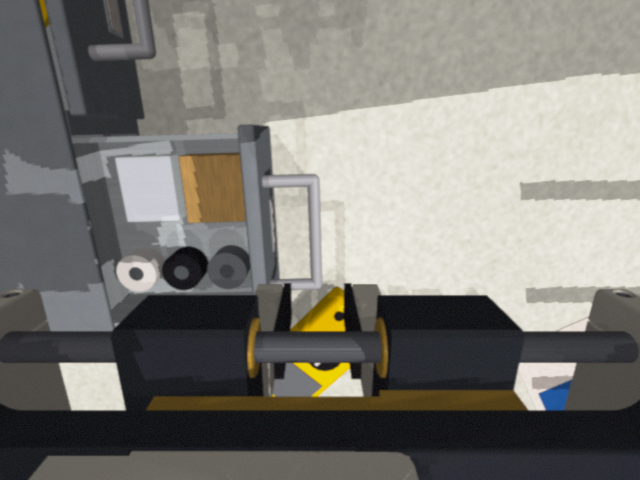

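The bar runs from (314,180) to (317,284), and the near end of the other bar is at (149,50). Both lie a few mm nearer the robot than I'd estimated. The meter is below the gripper but well under it.

Run:
```python
from h import *
import pickle
c=pickle.load(open('w1.pkl','rb'))
a=onz(c,314,180,.08);b=onz(c,317,284,.08);m=a-b
print(a,b,np.degrees(np.arctan2(-m[0],m[1]))%180, np.linalg.norm(m),onz(c,149,50,.08))
x,y,_=(a+b)/2; go(x,y,.061,173.2)
```

```text
[0.51388111 0.21151025 0.08      ] [0.52162858 0.30124453 0.08      ] 175.06544293615025 0.0900681113507948 [0.62006071 0.10681103 0.08      ]
at [0.5149 0.2536 0.2004] yaw 173.5 rpy [-1.569e+00 -1.000e-03  3.028e+00] -> shift cm [-0.27 13.94 -0.33] turn 0.3 t 2.2 F [-0.5  0.1  0.1] w 0.0262
```

```bash
python3 -m inch '[[[-0.3,5,-0.3,0,2.6],[-0.3,10,-0.3,0,2.6],[-0.3,13.9,-0.3,0,2.6],[-0.3,13.9,-0.3,0,2.6],[-0.3,13.9,-0.3,0,2.6],[-0.3,13.9,-0.3,0,0.6],[-0.3,13.9,-0.3,0,0.6],[-0.3,13.9,-0.3,0,0.6]]]' 20
python3 -c "
from h import *
go(.5177+.12*.994,.2563-.12*.113,.061,173.5)"
```

```text
time_s: 3.2
position: [0.519, 0.2556, 0.0639]
eef_rot: [-1.572, 0.001, 3.027]
force: [-2.6, 0.1, 7.2]
gripper_width: 0.0095
at [0.519  0.2556 0.0639] yaw 173.4 rpy [-1.572e+00  1.000e-03  3.027e+00] -> shift cm [-11.87   0.31  -0.07] turn -0.1 t 3.2 F [-2.6  0.1  7.2] w 0.0095
```

```bash
python3 -m inch '[[[-1.5,-0.2,0,0,0.6],[-3,-0.2,0,0,0.6],[-4.5,-0.2,0,0,0.6],[-6,-0.2,0,0,0.6],[-7.5,-0.2,0,0,0.6],[-9,-0.2,0,0,0.6],[-10.5,-0.2,0,0,0.6],[-10.8,-0.2,0,0,0.6]]]'
python3 -m inch '[[[-0.4,0,0,0,0.6],[-0.8,0,0,0,0.6],[-0.8,0,0,0,0.6]]]'
```

```text
time_s: 4.2
position: [0.627, 0.2463, 0.0641]
eef_rot: [-1.576, 0.002, 3.027]
force: [-1.7, 14.1, -5.4]
gripper_width: 0.0095
time_s: 4.58
position: [0.6323, 0.2458, 0.0641]
eef_rot: [-1.575, -0.001, 3.027]
force: [-8.6, 15.6, -2.5]
gripper_width: 0.0093
```

```bash
python3 -m inch '[[[-0.3,0,-0.3,0,0.6],[-0.6,0,-0.3,0,0.6],[-0.6,0,-0.3,0,0.6]]]'
python3 -m inch '[[[-0.4,0,0,0,0.6],[-0.4,0,0,0,0.6]]]'
```

```text
time_s: 4.95
position: [0.6325, 0.2457, 0.0638]
eef_rot: [-1.569, -0.011, 3.027]
force: [-30.8, 12.1, 14.3]
gripper_width: 0.0099
time_s: 5.2
position: [0.6349, 0.2454, 0.0637]
eef_rot: [-1.569, -0.014, 3.027]
force: [-39.0, 15.0, 18.9]
gripper_width: 0.0141
```

```bash
python3 -m inch '[[[0.7,0,0,0,0.9],[0.7,0,0,0,2.6],[0.7,0,0,0,2.6],[0.7,0,0,0,2.6],[0.7,-5,0,0,2.6],[0.7,-10,0,-1,2.6],[0.7,-12,0,-1.5,2.6]]]'
python3 - <<'E'
from h import *
import pickle
go(.616,.062,.19,175)
E
```

```text
time_s: 6.08
position: [0.6388, 0.2447, 0.1886]
eef_rot: [-1.574, 0.005, 3.053]
force: [-0.1, 1.0, 0.1]
gripper_width: 0.0259
at [0.6388 0.2447 0.1886] yaw 174.9 rpy [-1.574  0.005  3.053] -> shift cm [ 0.66 -0.19 18.4 ] turn -0.1 t 6.075 F [-0.1  1.   0.1] w 0.0259
```

```bash
python3 -m inch '[[[0.7,0,6,0,2.6],[0.7,0,12,0,2.6],[0.7,0,18.4,0,2.6],[0.7,0,18.4,0,2.6],[0.7,0,18.4,0,2.6]]]'
python3 - <<'E'
from h import *
import pickle
c=read_camera('wrist');d=read_camera('side');save(d,'s2');pickle.dump((c,d),open('w2.pkl','wb'))
go(.616,.062,.061,175)
for p in([.620,.107,.08],[.612,.017,.08]):print(proj(c,p))
im=np.hstack([cv2.resize(c['frame'][0:360,150:500],(350,360)),cv2.resize(d['frame'][190:400,180:380],None,fx=2.0,fy=360/210)])
cv2.imwrite('pics/w2.png',im[:,:,::-1])
E
```

```text
time_s: 6.7
position: [0.6142, 0.0611, 0.1849]
eef_rot: [-1.571, 0.001, 3.051]
force: [0.3, 0.1, 0.0]
gripper_width: 0.0256
at [0.6141 0.0624 0.1846] yaw 174.9 rpy [-1.571  0.     3.053] -> shift cm [-0.18 12.36  0.02] turn -0.1 t 6.8 F [-0.5 -0.1 -0.7] w 0.0261
[316.3807152  291.29993978]
[316.09675178 181.85233258]
```

View pics/w2.png

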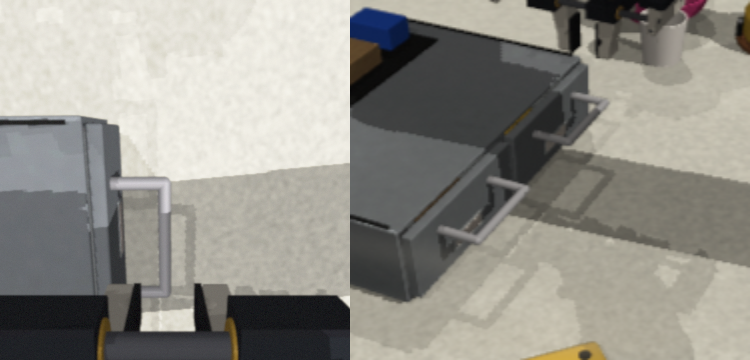

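The first drawer is home, flush with the other. The next bar is at col 316, rows 182–293, as predicted. Going down, gripping and pulling.

```bash
python3 -m inch '[[[-0.2,5,0,0,2.6],[-0.2,10,0,0,2.6],[-0.2,12.1,0,0,2.6],[-0.2,12.1,0,0,2.6],[-0.2,12.1,0,0,0.6],[-0.2,12.1,0,0,0.6],[-0.2,12.1,0,0,0.6]]]' 25
python3 -m inch '[[[1,0,0,0,0.6],[2.5,0,0,0,0.6],[4,0,0,0,0.6],[5.5,0,0,0,0.6],[7,0,0,0,0.6],[8,0,0,0,0.6]]]'
```

```text
time_s: 7.68
position: [0.6168, 0.0622, 0.065]
eef_rot: [-1.572, 0.003, 3.053]
force: [-0.5, 1.3, 3.2]
gripper_width: 0.009
time_s: 8.43
position: [0.5369, 0.069, 0.0647]
eef_rot: [-1.572, 0.003, 3.053]
force: [3.5, -1.5, 2.4]
gripper_width: 0.0516
```

Run:
```python
from h import *
c=read_camera('wrist');d=read_camera('side')
go(.53,.07,.061,175)
im=np.hstack([c['frame'][0:360,100:500],cv2.resize(d['frame'][190:400,200:400],None,fx=2.0,fy=360/210)])
cv2.imwrite('pics/w3.png',im[:,:,::-1])
```

```text
at [0.5353 0.0687 0.0642] yaw 174.9 rpy [-1.571  0.     3.053] -> shift cm [ 0.54  0.32 -0.08] turn -0.1 t 8.525 F [ 2.9 -1.5  1.4] w 0.0407
```

View pics/w3.png

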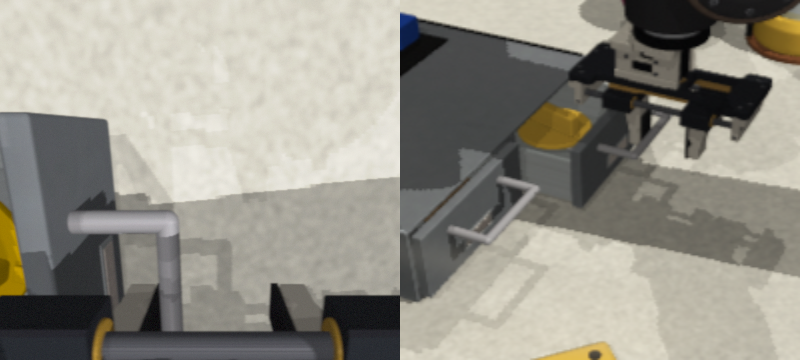

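The drawer is partly out and the lamp head is visible, but the bar got ahead of the grip: the jaws opened to 40–50 mm under the fast pull. I'll let them close again and pull more slowly with a firmer grip.

```bash
python3 -m inch '[[[0,0,0,0,0.6],[0,0,0,0,0.6],[0,0,0,0,0.6],[0,0,0,0,0.6]]]' 55
python3 -m inch '[[[0.5,0,0,0,0.6],[1.3,0,0,0,0.6],[2.2,0,0,0,0.6],[3.1,0,0,0,0.6],[4,0,0,0,0.6],[4.8,0,0,0,0.6],[5.4,0,0,0,0.6],[5.8,0,0,0,0.6]]]'
```

```text
time_s: 9.02
position: [0.5363, 0.0688, 0.0636]
eef_rot: [-1.571, 0.0, 3.053]
force: [2.1, -0.1, 3.8]
gripper_width: 0.0084
time_s: 10.02
position: [0.4778, 0.0737, 0.0635]
eef_rot: [-1.571, -0.0, 3.053]
force: [2.1, -1.1, 2.9]
gripper_width: 0.0081
```

```bash
python3 -m inch '[[[0.5,0,0,0,0.6],[1.0,0,0,0,0.6],[1.5,0,0,0,0.6],[1.5,0,0,0,2.4],[1.5,0,0,0,2.4],[1.5,-5,0,0,2.4],[1.5,-11,0,0,3],[1.5,-17,0,0,6]]]'
python3 - <<'E'
from h import *
import pickle
c=read_camera('wrist');s=read_camera('scene');d=read_camera('side')
pickle.dump((c,s,d),open('c4.pkl','wb'))
go(.56,.0,.25,175)
im=np.hstack([cv2.resize(s['frame'][200:320,270:390],None,fx=3.2,fy=3.2),cv2.resize(d['frame'][200:320,230:350],None,fx=3.2,fy=3.2)])
cv2.imwrite('pics/c4.png',im[:,:,::-1])
E
```

```text
time_s: 11.02
position: [0.4626, 0.0749, 0.2349]
eef_rot: [-1.57, -0.002, 3.053]
force: [1.7, 0.5, 0.4]
gripper_width: 0.0348
at [0.4647 0.076  0.2365] yaw 174.9 rpy [-1.574  0.005  3.053] -> shift cm [-10.18  -1.32   6.72] turn -0.1 t 11.175 F [-0.4 -1.  -1.2] w 0.0465
```

View pics/c4.png

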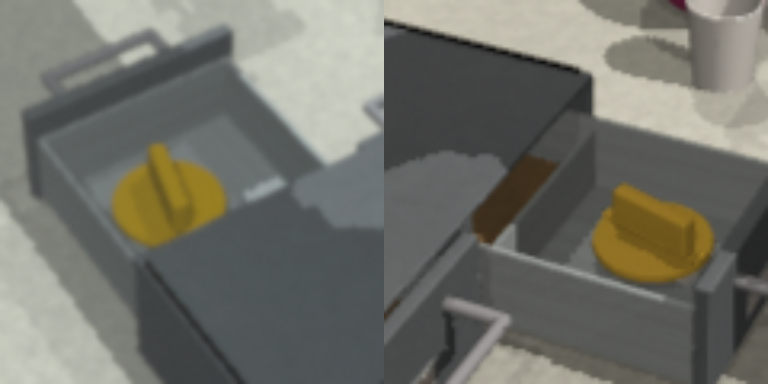

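Lamp head rib top: ends at about (158,150) and (182,212) in the scene crop, (622,190) and (690,234) in the side crop.

Run:
```python
from h import *
import pickle
c,s,d=pickle.load(open('c4.pkl','rb'))
f=lambda u,v:(270+u/3.2,200+v/3.2); g=lambda u,v:(230+(u-384)/3.2,200+v/3.2)
a,ra=tri((s,*f(158,150)),(d,*g(690,234)));b,rb=tri((s,*f(182,212)),(d,*g(622,190)))
print(a,ra,b,rb,np.linalg.norm(a-b))
m=b-a;psi=np.degrees(np.arctan2(m[1],m[0]));print('psi',psi);x,y,_=(a+b)/2
go(x,y,.22,psi+90)
```

```text
[0.55624612 0.06095904 0.06199974] [np.float64(0.0007492959522440959), np.float64(0.0007492959522441671)] [0.61588463 0.03618688 0.06528351] [np.float64(0.002710765626128571), np.float64(0.002710765626128808)] 0.06466215453273993
psi -22.55662522243344
at [0.4647 0.076  0.2365] yaw 174.9 rpy [-1.574  0.005  3.053] -> shift cm [-12.33   1.7    1.66] turn 107.5 t 11.175 F [-0.4 -1.  -1.2] w 0.0465
```

```bash
python3 -m inch '[[[-2,0,0,10,7],[-4,0,0,20,7],[-7,0,1,31,7],[-9,0,1,41,7],[-12.3,0,1.7,52,7],[-12.3,0,1.7,62,7],[-12.3,0,1.7,73,7],[-12.3,0,1.7,83,7]]]'
python3 -m inch '[[[0,0,0,8,7],[0,1,0,16,7],[0,1,0,24,7],[0,1,0,24,7],[0,1,0,24,7]]]'
python3 - <<'E'
from h import *
import pickle
c=read_camera('wrist')
pickle.dump(c,open('c5.pkl','wb'));save(c,'w5')
go(.586,.0486,.22,67.4)
for p in([.556,.061,.072],[.616,.036,.072]):print(proj(c,p))
E
```

```text
time_s: 12.18
position: [0.5835, 0.0471, 0.2314]
eef_rot: [-1.567, 0.001, 1.598]
force: [-0.3, 0.5, -0.2]
gripper_width: 0.0697
time_s: 12.8
position: [0.584, 0.0473, 0.2228]
eef_rot: [-1.57, 0.001, 1.188]
force: [0.7, 0.7, 0.0]
gripper_width: 0.0701
at [0.5842 0.0473 0.223 ] yaw 68.1 rpy [-1.570e+00  1.000e-03  1.188e+00] -> shift cm [ 0.19  0.3  -0.12] turn 0.7 t 12.85 F [ 0.7  0.  -0.1] w 0.0704
[319.12543487 188.81583986]
[318.16316862 257.58973841]
```

View pics/w5.png

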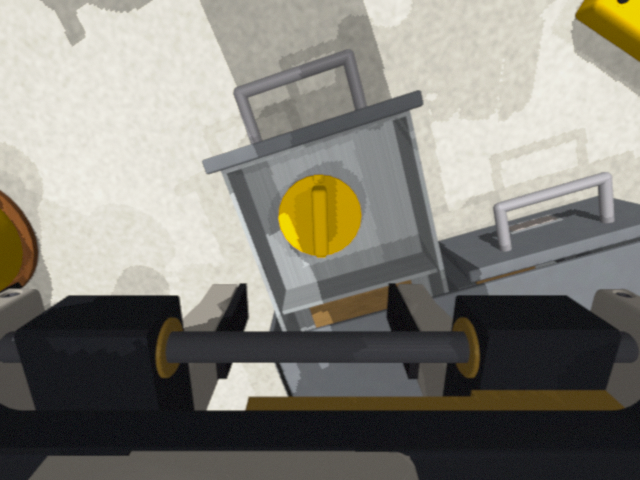

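The head is at (320,216) with its rib upright, cols 319–320, rows 185–256, which fits the two-view estimate.

Run:
```python
from h import *
import pickle
c=pickle.load(open('c5.pkl','rb'))
a=onz(c,319,185.5,.072);b=onz(c,320,256,.072);m=b-a
psi=np.degrees(np.arctan2(m[1],m[0]));print(a,b,np.linalg.norm(m),psi)
x,y,_=(a+b)/2;go(x,y,.047,psi+90)
go(.4706,-.3325,.28,68.5+90)
```

```text
[0.55323091 0.06198928 0.072     ] [0.61516428 0.03819827 0.072     ] 0.06634571917294667 -21.013717464368018
at [0.5842 0.0473 0.223 ] yaw 68.1 rpy [-1.570e+00  1.000e-03  1.188e+00] -> shift cm [ 0.27 17.6   0.09] turn -0.9 t 12.85 F [ 0.7  0.  -0.1] w 0.0704
at [0.5842 0.0473 0.223 ] yaw 68.1 rpy [-1.570e+00  1.000e-03  1.188e+00] -> shift cm [-39.48  -5.68  -3.65] turn -90.4 t 12.85 F [ 0.7  0.  -0.1] w 0.0704
```

```bash
python3 -m inch '[[[0.3,5,0.1,-1,5],[0.3,10,0.1,-1,5],[0.3,14,0.1,-1,5],[0.3,17.5,0.1,-1,5],[0.3,17.5,0.1,-1,5],[0.3,17.5,0.1,-1,0.8],[0.3,17.5,0.1,-1,0.8],[0.3,17.5,0.1,-1,0.8]]]' 40
python3 -m inch '[[[0,0,0,0,0.8],[0,0,0,0,0.8]]]'
```

```text
time_s: 13.85
position: [0.585, 0.0507, 0.0497]
eef_rot: [-1.572, -0.001, 1.203]
force: [0.5, 0.8, 0.1]
gripper_width: 0.0255
time_s: 14.1
position: [0.5847, 0.0505, 0.0491]
eef_rot: [-1.571, -0.0, 1.203]
force: [-1.5, 0.4, 4.5]
gripper_width: 0.0137
```

Rib gripped (13.7 mm). Lifting, then carrying to a standoff where the wrist camera looks straight onto the neck.

```bash
python3 -m inch '[[[0,-2,0,0,0.8],[0,-6,0,0,0.8],[0,-11,0,0,0.8],[0,-16,0,0,0.8],[0,-21,0,0,0.8],[0,-21,0,0,0.8]]]'
python3 -c "
from h import *
go(.503,-.2485,.27,158.5)"
```

```text
time_s: 14.85
position: [0.5866, 0.0509, 0.2632]
eef_rot: [-1.577, -0.005, 1.203]
force: [0.3, -0.3, -1.7]
gripper_width: 0.0137
at [0.5866 0.0509 0.2632] yaw 68.9 rpy [-1.577 -0.005  1.203] -> shift cm [-30.94  -0.81  -2.97] turn -89.6 t 14.85 F [ 0.3 -0.3 -1.7] w 0.0137
```

```bash
python3 -m inch '[[[-4,0,0,-10,0.8],[-8,0,0,-20,0.8],[-12,0,-1,-30,0.8],[-16,0,-1,-40,0.8],[-20,0,-2,-50,0.8],[-24,0,-2,-60,0.8],[-28,0,-3,-70,0.8],[-31,0,-3,-80,0.8]]]'
python3 -m inch '[[[0,0,0,-9.6,0.8],[0,0,0,-9.6,0.8],[0,0,0,-9.6,0.8]]]'
python3 - <<'E'
from h import *
import pickle
c=read_camera('wrist');pickle.dump((c,sense()),open('c6.pkl','wb'));save(c,'w6')
go(.4706,-.3325,.27,158.5)
p=proj(c,[.4706,-.3325,.15]);print(p)
E
```

```text
time_s: 15.85
position: [0.5002, -0.2509, 0.2572]
eef_rot: [-1.57, -0.002, 2.604]
force: [0.0, 0.2, -0.6]
gripper_width: 0.0136
time_s: 16.23
position: [0.5009, -0.2492, 0.258]
eef_rot: [-1.571, -0.001, 2.763]
force: [0.1, 0.6, -0.8]
gripper_width: 0.0137
at [ 0.5011 -0.2492  0.2582] yaw 158.4 rpy [-1.571e+00 -1.000e-03  2.764e+00] -> shift cm [-0.24 -1.18  8.87] turn -0.1 t 16.275 F [ 0.3 -0.  -1.4] w 0.0137
[314.55618056 118.8925971 ]
```

View pics/w6.png

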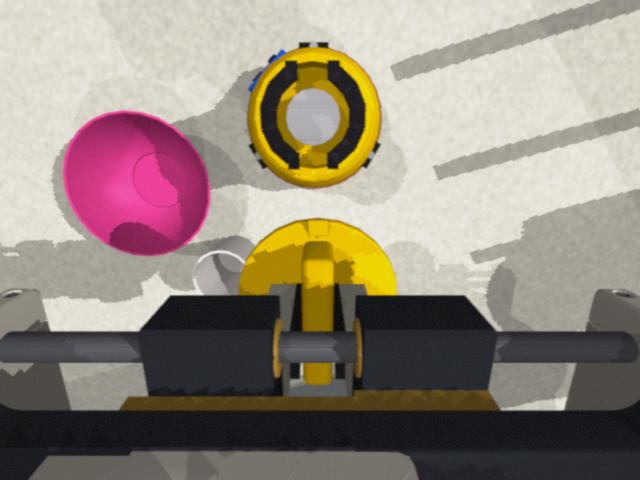

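The lip ring is clear: its centre is near (314,115), with slots at (313,68) and (315,165), almost in line with the held rib. I'll fit it numerically.

Run:
```python
from h import *
import pickle
c,_=pickle.load(open('c6.pkl','rb'))
f=c['frame'].astype(int)
m=(f.max(2)<75).astype(np.uint8)
yy,xx=np.mgrid[:480,:640]; m[np.hypot(xx-314,yy-115)>58]=0
n,l,st,ce=cv2.connectedComponentsWithStats(m)
ids=[i for i in range(1,n) if st[i,4]>300];print(st[ids],ce[ids])
pts=np.argwhere(np.isin(l,ids))[:,::-1]
# plane coords at lip
Q=np.array([onz(c,u,v,.15)[:2] for u,v in pts])
(cx,cy),r=cv2.minEnclosingCircle((Q*1000).astype(np.float32));print('circ',cx,cy,r)
ctr=np.array([cx,cy])/1000
th=np.degrees(np.arctan2(*(Q-ctr).T[::-1]))%180
w=np.exp(2j*np.radians(th)).sum();print('arc axis',np.degrees(np.angle(w))/2%180,'-> slot',(np.degrees(np.angle(w))/2+90)%180)
A=np.array([onz(c,*ce[i],.15)[:2] for i in ids]);print(A.mean(0)*1000)
for k in range(2):
    h=np.histogram((th),bins=36,range=(0,180))[0]
print(h)
# rib of held head direction
go(ctr[0],ctr[1],.258,158.4)
```

```text
[[ 327   61   38  107 1795]
 [ 261   62   38  107 1788]] [[346.41392758 112.98551532]
 [278.25782998 114.20469799]]
circ 471.4082946777344 -334.1029357910156 39.53692626953125
arc axis 159.61689292789004 -> slot 69.61689292789004
[ 470.7548626  -336.42030583]
[122 125 126 132 124 126 126 132 141 113  17   0   0   0   0   0   0  59
 138 129 124 122 121 129 124 124 122 122 125 126 124 124 114 128 122 122]
at [ 0.5011 -0.2492  0.2582] yaw 158.4 rpy [-1.571e+00 -1.000e-03  2.764e+00] -> shift cm [-0.37  0.02  8.99] turn -0.0 t 16.275 F [ 0.3 -0.  -1.4] w 0.0137
```

```bash
python3 -m inch '[[[-0.3,0,4,-1.1,0.8],[-0.3,1,7,-1.1,0.8],[-0.3,3,9,-1.1,0.8],[-0.3,5,9,-1.1,0.8],[-0.3,6.5,9,-1.1,0.8],[-0.3,7.2,9,-1.1,0.8],[-0.3,7.2,9,-1.1,0.8],[-0.3,7.2,9,-1.1,0.8]]]' 50
python3 -c "
from h import *
go(.4712,-.3343,.172,159.5)"
```

```text
time_s: 17.27
position: [0.4715, -0.3344, 0.1873]
eef_rot: [-1.571, 0.001, 2.786]
force: [-0.5, 0.5, -0.9]
gripper_width: 0.0137
at [ 0.4715 -0.3344  0.1873] yaw 159.6 rpy [-1.571e+00  1.000e-03  2.786e+00] -> shift cm [ 0.03  1.53 -0.  ] turn 0.1 t 17.275 F [-0.5  0.5 -0.9] w 0.0137
```

Aligned. Going down slowly, watching the force.

```bash
python3 -m inch '[[[0,0.3,0,0,0.8],[0,0.6,0,0,0.8],[0,0.8,0,0,0.8],[0,0.8,0,0,0.8]]]'
python3 -m inch '[[[0,0.2,0,0,0.8],[0,0.4,0,0,0.8],[0,0.4,0,0,0.8]]]'
python3 -m inch '[[[0,0.2,0,0,0.8],[0,0.4,0,0,0.8],[0,0.4,0,0,0.8]]]'
```

```text
time_s: 17.77
position: [0.4708, -0.3344, 0.1783]
eef_rot: [-1.571, -0.0, 2.786]
force: [0.7, 0.5, -0.9]
gripper_width: 0.0137
time_s: 18.15
position: [0.4708, -0.3344, 0.1744]
eef_rot: [-1.571, -0.0, 2.786]
force: [-0.6, 0.3, -0.7]
gripper_width: 0.0138
time_s: 18.52
position: [0.471, -0.3345, 0.1707]
eef_rot: [-1.571, 0.0, 2.786]
force: [-1.1, -1.6, 2.1]
gripper_width: 0.0138
```

```bash
python3 -m inch '[[[0,0.2,0,0,0.8],[0,0.4,0,0,0.8],[0,0.4,0,0,0.8]]]'
python3 -m inch '[[[0,0.2,0,0,0.8],[0,0.35,0,0,0.8],[0,0.35,0,0,0.8]]]'
```

```text
time_s: 18.9
position: [0.471, -0.3345, 0.1667]
eef_rot: [-1.571, 0.0, 2.786]
force: [-0.9, 0.7, 3.6]
gripper_width: 0.0138
time_s: 19.27
position: [0.471, -0.3345, 0.1633]
eef_rot: [-1.571, 0.0, 2.786]
force: [-1.7, 0.2, 5.5]
gripper_width: 0.0137
```

Force agrees with about 13 mm of depth. Twisting clockwise (positive turn).

```bash
python3 -m inch '[[[0,0,0,5,0.8],[0,0,0,10,0.8],[0,0,0,15,0.8],[0,0,0,20,0.8]]]'
python3 -c "
from h import *
s=sense();print(s['torque'],s['force'])"
python3 -m inch '[[[0,0,0,7,0.8],[0,0,0,14,0.8],[0,0,0,21,0.8],[0,0,0,28,0.8],[0,0,0,35,0.8],[0,0,0,42,0.8],[0,0,0,49,0.8],[0,0,0,52,0.8]]]'
python3 -c "
from h import *
s=sense();print(s['torque'],s['force'])"
```

```text
time_s: 19.77
position: [0.4711, -0.3346, 0.1635]
eef_rot: [-1.571, 0.001, 2.434]
force: [-2.1, -0.7, 5.6]
gripper_width: 0.0138
[-0.11260148  0.61798478  0.04005482] [-2.10631141 -0.70985084  5.587588  ]
time_s: 20.78
position: [0.4711, -0.3343, 0.1634]
eef_rot: [-1.571, 0.0, 1.527]
force: [-0.8, 1.5, 5.7]
gripper_width: 0.0135
[0.36470243 0.59488968 0.09232485] [-0.83233497  1.49626509  5.70046059]
```

```bash
python3 -m inch '[[[0,0,0,4,0.8],[0,0,0,8,0.8],[0,0,0,10,0.8],[0,0,0,10,0.8]]]'
python3 -c "
from h import *
s=sense();print(s['torque'],s['force'],np.degrees(s['eef_rot'][2]))"
```

```text
time_s: 21.28
position: [0.4711, -0.3347, 0.1634]
eef_rot: [-1.571, 0.001, 1.355]
force: [-1.2, -0.7, 5.3]
gripper_width: 0.0136
[-0.36749278  0.63299641  0.33336439] [-1.2085367  -0.69570281  5.32028645] 77.63700929997044
```

```bash
python3 -m inch '[[[0,0,0,3,0.8],[0,0,0,4,0.8],[0,0,0,4,0.8]]]'
python3 -c "
from h import *
s=sense();print(s['torque'],s['force'],np.degrees(s['eef_rot'][2]))"
```

```text
time_s: 21.65
position: [0.4711, -0.3347, 0.1635]
eef_rot: [-1.571, 0.001, 1.287]
force: [-1.6, 0.0, 5.8]
gripper_width: 0.0142
[-0.26214459  0.63792675  1.31432791] [-1.58499521  0.02118896  5.75646595] 73.75293820267802
```

At the stop: the moment jumped to 1.3 N m and the jaws gave slightly. Easing off, releasing and going up.

```bash
python3 -m inch '[[[0,0,0,-2,0.8],[0,-0.2,0,-2,0.8],[0,-0.2,0,-2,4],[0,-0.2,0,-2,4],[0,-0.2,0,-2,4],[0,-3,0,-2,5],[0,-8,0,-2,5],[0,-14,0,-2,5]]]'
python3 -m inch '[[[0,-2,-6,0,5],[0,-4,-9,0,5],[0,-4,-9,0,5],[0,-4,-9,0,5]]]'
python3 - <<'E'
from h import *
c=read_camera('wrist');d=read_camera('side');s=read_camera('scene');go(0.4711,-.3347,.17,159)
a=cv2.resize(d['frame'][130:370,180:440],(400,370));b=cv2.resize(s['frame'][150:430,90:470],(400,295));w=cv2.resize(c['frame'][0:300],(400,188))
im=np.zeros((600,800,3),np.uint8);im[:370,:400]=a;im[:295,400:]=b;im[300:488,400:]=w
cv2.imwrite('pics/fin.png',im[:,:,::-1])
import pickle;pickle.dump((c,d,s),open('c7.pkl','wb'))
E
```

```text
time_s: 22.65
position: [0.4703, -0.334, 0.3038]
eef_rot: [-1.569, -0.0, 1.32]
force: [1.6, -0.3, 0.6]
gripper_width: 0.0501
time_s: 23.15
position: [0.5576, -0.3564, 0.3422]
eef_rot: [-1.57, -0.0, 1.32]
force: [-0.0, -0.7, 0.5]
gripper_width: 0.05
at [ 0.5572 -0.3566  0.3429] yaw 75.6 rpy [-1.57 -0.    1.32] -> shift cm [-0.03 17.29  8.88] turn -83.4 t 23.3 F [0.2 1.  0. ] w 0.0499
```

View pics/fin.png

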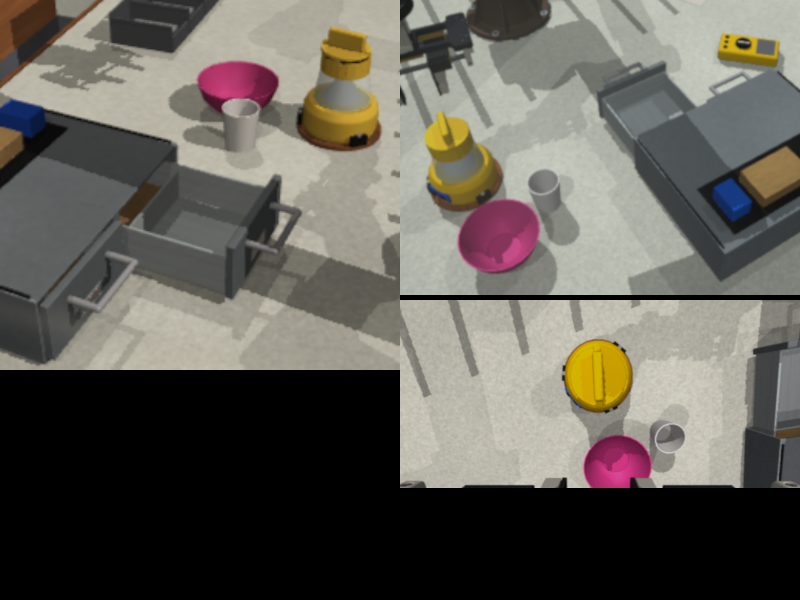

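The lamp head sits on the lantern with its disc close to the lip; the left drawer is shut, and the bystanders are in place. Now a numeric check of rib yaw and height.

Run:
```python
from h import *
import pickle
c,d,s=pickle.load(open('c7.pkl','rb'))
a=onz(c,315.5,73.5,.189);b=onz(c,320,163,.189);m=b-a
print('rib yaw',np.degrees(np.arctan2(m[1],m[0])),np.linalg.norm(m),(a+b)/2)
# rib-top centre, side & scene from collage px
f=lambda u,v:(180+u*260/400,130+v*240/370); g=lambda u,v:(90+(u-400)*380/400,150+v*280/295)
print(tri((d,*f(348,36)),(s,*g(444,124))))
# change images vs start at bystanders / closed drawer vs w2
cs=pickle.load(open('c0.pkl','rb'));_,d2=pickle.load(open('w2.pkl','rb'))
for n,(u,v,w,h) in {'meter':(215,385,110,75),'bowl+cup':(300,165,65,70)}.items():
    A=cs['side']['frame'][v:v+h,u:u+w].astype(np.float32).mean(2);B=d['frame'][v:v+h,u:u+w].astype(np.float32).mean(2);print(n,cv2.phaseCorrelate(A,B))
u,v,w,h=200,285,75,85
print('drawer',cv2.phaseCorrelate(d2['frame'][v:v+h,u:u+w].astype(np.float32).mean(2),d['frame'][v:v+h,u:u+w].astype(np.float32).mean(2)))
```

```text
rib yaw -11.318841044405362 0.07139305261865418 [ 0.47171888 -0.33320736  0.189     ]
(array([ 0.47135058, -0.33298482,  0.1814967 ]), [np.float64(0.0001203914783332878), np.float64(0.00012039147833319533)])
meter ((-0.01174209146854821, 0.5107431361139234), 0.9788916284243265)
bowl+cup ((-0.01794309674915695, 0.053189150514370453), 0.9604731032877792)
drawer ((0.6271370855077123, -0.044953300928064266), 0.7799881110014739)
```

Run:
```python
from h import *
import pickle
cs=pickle.load(open('c0.pkl','rb'));_,d2=pickle.load(open('w2.pkl','rb'));c4=pickle.load(open('c4.pkl','rb'));c,d,s=pickle.load(open('c7.pkl','rb'))
G=lambda f:cv2.Laplacian(cv2.GaussianBlur(f.astype(np.float32).mean(2),(0,0),1),cv2.CV_32F)
def cmp(A,B,u,v,w,h):
    T=G(A)[v:v+h,u:u+w];r=cv2.matchTemplate(G(B)[v-4:v+h+4,u-4:u+w+4],T,cv2.TM_CCOEFF_NORMED);i=np.unravel_index(r.argmax(),r.shape);return i[1]-4,i[0]-4,r.max().round(3),r[4,4].round(3),cv2.phaseCorrelate(G(A)[v:v+h,u:u+w],G(B)[v:v+h,u:u+w])[0]
print('handle since push',cmp(d2['frame'],d['frame'],222,280,50,55))
print('handle since c4',cmp(c4[2]['frame'],d['frame'],222,280,50,55))
print('meter 0->c4',cmp(cs['side']['frame'],c4[2]['frame'],215,385,110,75))
print('meter 0->now',cmp(cs['side']['frame'],d['frame'],215,385,110,75))
print('meter d2->now',cmp(d2['frame'],d['frame'],215,385,110,75))
print('meter scene',cmp(cs['scene']['frame'],s['frame'],390,180,65,35))
```

```text
handle since push (np.int64(0), np.int64(0), np.float32(0.916), np.float32(0.916), (0.07595303248506369, -0.009404324181744528))
handle since c4 (np.int64(0), np.int64(0), np.float32(1.0), np.float32(1.0), (0.029844746663130195, 0.0027280463040213476))
meter 0->c4 (np.int64(0), np.int64(0), np.float32(0.99), np.float32(0.99), (-0.07422177146568032, 0.4831122142717561))
meter 0->now (np.int64(0), np.int64(0), np.float32(0.99), np.float32(0.99), (-0.06792236966185072, 0.4828680550526485))
meter d2->now (np.int64(0), np.int64(0), np.float32(0.993), np.float32(0.993), (-0.05420891721799137, 0.5169705948025651))
meter scene (np.int64(0), np.int64(0), np.float32(0.801), np.float32(0.801), (0.23626536603946136, -0.022471873744333237))
```

```bash
python3 -c "
from h import *
print(hand_in())"
```

```text
the job is handed in; nothing more can be done
None
```

The job is done and handed in at about 23 s of the 69 s allowed. The lamp head is locked on the lantern, and the drawer that stood open at the start is shut.

**What I did**
- I pushed the open left drawer home until it hit its stop. The wrist x force reached 39 N there, and the fingers slipped a little on the bar.
- I then pulled the other drawer out about 155 mm. The first pull was too fast and the jaws spread on the bar, so I closed them again, gripped harder and went slower.
- I lifted the lamp head out, lowered it into the slots, pressed it about 13 mm, twisted it clockwise to the stop, let go and backed off. At the stop the moment jumped to 1.3 N m after about 82° of turning.

**Last checks**
- **Lamp head:** the rib stands at about -11° yaw, against about -10.5° expected. It is centred on the neck to within about 2 mm.
- **Rib height:** a rough two-view measurement gave 181 mm for the rib top, against 189 mm expected. The same method also read about 8 mm low when the head was still in the drawer, so I trusted the press force and the picture instead.
- **Drawer and bystanders:** the shut drawer's handle has not moved since it was pushed home. The bowl and cup match the start picture.
- **Meter:** the image comparison read half a pixel of shift. It read the same between two pictures taken with nothing near the meter, so I took it as a measurement artefact. The scene-camera comparison of the meter matched less well (0.80, no whole-pixel shift).

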